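# Set the bin tags to match the stock

## Robot

A 6-joint arm with a two-finger parallel gripper is mounted at the origin on a cart in front of the work surface, level with it; the furniture and walls round the work are solid. World frame = base frame: x ahead of the robot, y to its left, z up, the work surface at z = 0. Lengths are in m, angles in rad, forces in N, time in s.
With the tool pointing down it reaches from about 0.275 to 0.825 m from the base axis. Payload 4.9 kg.
Tool frame: the origin (TCP) lies on the front face of the gripper's body, between the roots of the fingers; the fingertips stand 73 mm ahead of it and the grasp point (between the pads) lies 54 mm ahead of it; z points along the fingers, y is the line along which they close (so a half turn about z gives the same grasp; the last joint's range is limited). The gripper opens to 85 mm and grips with 20 to 120 N. Pads are 22 mm wide; open, the fingers measure 114 mm over their backs; the gripper's body (76 mm by 85 mm) begins 54 mm behind the grasp point. The pads swing forward as they close: fully open they stand 13 mm farther back than shut.
Start: joints at [-1.482, 0.326, -0.193, 1.052, 0, 1.437], TCP at [0.122, -0.536, 0.304] pointing down, gripper open.
Joint ranges: [-2.65, 2.65], [-0.97, 1.79], [-1.3, 1.35], [-1.93, 2.1], [-1.47, 1.37], [-3.14, 3.14]. Speed limits (rad/s): [2.57, 2.57, 3.14, 3.14, 3.14, 3.14].

## Interface

Orientations are given as a unit quaternion [w, x, y, z].
In Python, from rig import telemetry, eyes, ticket gives the robot as it stands. The module is installed in compiled form; this text tells all that it offers.
- The arm moves only by the tool step_arm, never from a script. Its argument "series" is one flat list of numbers, 7 for each row, row after row: the shift along the tool's x, y, z scaled (see below), then the turn, a rotation vector about the tool's x, y, z scaled (see below), then the opening, from -1 (shut) to 1 (fully open). A call has 1 to 8 rows; each row is the pose to reach, as a shift and turn from the pose commanded when the call began, along the tool's axes at that moment, turning the shorter way round; what a row does not reach only later rows make up. The controller multiplies each number of a shift by 1 m and each number of a turn by 180 degrees. A row lasts 1/10 s, in which the tool goes at most 50 mm and 8.59 degrees, less where a joint would pass 70% of its speed; a pose out of reach is approached as far as the arm can. A call with a number of a shift or a turn outside -1 to 1 is refused whole. A call with a gripper value outside its range is refused whole. The fingers move at their own pace and stop on an object; "grip_force" is the grip in N (left out, the last holds). Time passes only in rows, so rows that repeat a pose let the fingers close. It gives the time, the measured TCP pose, the force, the opening and the grip force at its end, in the units of the state.
- telemetry.get_obs(): the state, without advancing time (a new reading comes with each control period).
- eyes.grab_frame(name): name is "scene" or "side" or "wrist"; returns a dict with "color" (384x512x3 uint8, red, green, blue), "vertical_fov" (degrees; the focal length in pixels is half the picture's height over the tangent of half this angle, whatever the lens; pixels are square), "cx", "cy" (the principal point, pixels), "k1" (the pictures are not rectified: a ray, as slopes to the right and down, at radius r is drawn at 1 + k1 r^2 times it, then the intrinsics apply), "position" and "rotation" of the camera in the world; the wrist camera has in their place "mount" (4x4, takes a point from camera to tool coordinates, whose origin is the TCP and whose axes are the flange's). Camera axes: x right, y up, looking along -z (the intrinsics and any distortion apply to the point x, -y, -z); pixel columns grow to the right and rows downward; lengths in m; the calibration is good to about 2 mm. A picture is of the moment at which its call begins: read the wrist's pose just before it. There is no depth.
- ticket.job_done(): hands the job in; it is judged then, once.
The state is a dict: "time_s": time; "joint_positions": joint angles; "qd": joint speeds; "joint_efforts": joint torques, N m; "tool_pos": TCP position; "eef_rot": TCP orientation; "wrist_force": force on the tool from outside, world axes, zero at the start; "moment": the same for the moment, N m; "grip_width": opening from 0.0 (shut) to 1.0 (fully open); "grip_force": force on a finger pad.
Only numpy, scipy, OpenCV 4.12 (cv2) and the standard library are available. Lean on these libraries where they do the work, as an engineer would, in place of code of your own. Each camera call takes 0.05 s, during which the arm holds its last target. There are 200 camera calls.

## Task

Each bin on the board has a hinged tag on the post in front of it. A bin is full when it holds two vials: swing the tags over with the fingertips, gently, so that only the full bins show their round-disc face towards the robot and any other bin shows its bar face, every tag swung fully over to its stop. Pick nothing up and leave the vials and everything else where they stand.

Things in the scene. Friction and masses are not known exactly. Their poses are not given: they have to be found in the camera images.
- board: metal plate fixed to the worktop, 130 mm deep (its x) by 360 mm long (its y), 8 mm thick, origin at the centre of its underside; x points away from the robot, y to its left (up to 0.2 rad askew). On it: three bins in a row, 118 mm apart, and 66 mm in front of each (towards the robot) a thin post that carries that bin's tag; bystanders lie around.
- bin_a: small grey open bin fixed on the board, 42 mm (x) x 68 mm (y), 28 mm high, 3 mm walls, with room for two vials side by side along y; origin at the centre of its underside, axes as the board's. Which place in the row it has varies. It belongs to the post nearest to it.
- bin_b: small grey open bin fixed on the board, 42 mm (x) x 68 mm (y), 28 mm high, 3 mm walls, with room for two vials side by side along y; origin at the centre of its underside, axes as the board's. Which place in the row it has varies. It belongs to the post nearest to it.
- bin_c: small grey open bin fixed on the board, 42 mm (x) x 68 mm (y), 28 mm high, 3 mm walls, with room for two vials side by side along y; origin at the centre of its underside, axes as the board's. Which place in the row it has varies. It belongs to the post nearest to it.
- post_a_axis (a point): point on the axis of a fixed upright post, at half the height of the tag it carries (88 mm above the worktop; the post is 9 mm thick, its collars and the tag's hinge barrel 13 mm, its top 120 mm above the worktop); axes as the board's. Which place in the row it has varies.
- post_b_axis (a point): point on the axis of a fixed upright post, at half the height of the tag it carries (88 mm above the worktop; the post is 9 mm thick, its collars and the tag's hinge barrel 13 mm, its top 120 mm above the worktop); axes as the board's. Which place in the row it has varies.
- post_c_axis (a point): point on the axis of a fixed upright post, at half the height of the tag it carries (88 mm above the worktop; the post is 9 mm thick, its collars and the tag's hinge barrel 13 mm, its top 120 mm above the worktop); axes as the board's. Which place in the row it has varies.
- tag_a (a joint): swing of tag a about its post, rad: 0 = sticks out straight towards the robot (board -x), positive = swung to the board's right end (-y), disc face to the robot; negative = swung to its left end (+y), bar face to the robot; stops at -1.4 and +1.4. It only swings round the robot's side of the post, turns easily (0.012 N m friction, under 1 N at the free edge) and stays where left.
- tag_b (a joint): swing of tag b about its post, rad: 0 = sticks out straight towards the robot (board -x), positive = swung to the board's right end (-y), disc face to the robot; negative = swung to its left end (+y), bar face to the robot; stops at -1.4 and +1.4. It only swings round the robot's side of the post, turns easily (0.012 N m friction, under 1 N at the free edge) and stays where left.
- tag_c (a joint): swing of tag c about its post, rad: 0 = sticks out straight towards the robot (board -x), positive = swung to the board's right end (-y), disc face to the robot; negative = swung to its left end (+y), bar face to the robot; stops at -1.4 and +1.4. It only swings round the robot's side of the post, turns easily (0.012 N m friction, under 1 N at the free edge) and stays where left.
- tag_a_face (a point): centre of tag a: a stiff upright white plate 40 mm high (68 to 108 mm above the worktop), 4 mm thick, reaching from the post to 46 mm from its axis. One face bears a raised dark disc 24 mm across, the other a raised dark bar 28 x 7 mm. This point is 27 mm from the post axis; its x axis points from the free edge to the post, its y axis out of the disc face.
- tag_b_face (a point): centre of tag b: a stiff upright white plate 40 mm high (68 to 108 mm above the worktop), 4 mm thick, reaching from the post to 46 mm from its axis. One face bears a raised dark disc 24 mm across, the other a raised dark bar 28 x 7 mm. This point is 27 mm from the post axis; its x axis points from the free edge to the post, its y axis out of the disc face.
- tag_c_face (a point): centre of tag c: a stiff upright white plate 40 mm high (68 to 108 mm above the worktop), 4 mm thick, reaching from the post to 46 mm from its axis. One face bears a raised dark disc 24 mm across, the other a raised dark bar 28 x 7 mm. This point is 27 mm from the post axis; its x axis points from the free edge to the post, its y axis out of the disc face.
- vial_0: loose glass sample vial with a screw cap, 25 mm across, 50 mm high, standing upright in a bin (its top is 61 mm above the worktop, lower than the tags); origin at the centre of its underside.
- vial_1: loose glass sample vial with a screw cap, 25 mm across, 50 mm high, standing upright in a bin (its top is 61 mm above the worktop, lower than the tags); origin at the centre of its underside.
- vial_2: loose glass sample vial with a screw cap, 25 mm across, 50 mm high, standing upright in a bin (its top is 61 mm above the worktop, lower than the tags); origin at the centre of its underside.
- vial_3: loose glass sample vial with a screw cap, 25 mm across, 50 mm high, standing upright in a bin (its top is 61 mm above the worktop, lower than the tags); origin at the centre of its underside.
- vial_4: loose glass sample vial with a screw cap, 25 mm across, 50 mm high, standing upright in a bin (its top is 61 mm above the worktop, lower than the tags); origin at the centre of its underside.
- marker: a capped marker pen lying on the worktop in front of the board, 135 mm long, 17 mm thick; bystander; origin at the centre of its underside.
- spacer_box: small white card box, 33 x 49 x 34 mm, near the left end of the board; bystander; origin at the centre of its underside.
- drying_pot: round white pot with a wide cap, 57 mm across, 69 mm high, standing left of the board; bystander; origin at the centre of its underside.
- timer: flat bench timer, 58 x 66 x 22 mm, lying right of the board near the front edge of the worktop; bystander; origin at the centre of its underside.
- tweezers: steel tweezers, 124 mm long, 10 mm high, lying in front of the keyboard; bystander; origin at the centre of its underside.
- tape_roll: roll of tape lying flat, 96 mm across, 48 mm high, at the far left; bystander; origin at the centre of its underside.

How it is judged:
By the outcome, as a careful person would: the job done as asked, in the order asked, and still so for the second after the job is handed in, with the robot touching nothing.
It also fails if it takes over 72 s, if anything falls off the work surface, if the arm or the gripper's body presses on something with over 40 N, if the wrist force passes 120 N, or if a joint passes its speed limit or range.

## Working session

There is one attempt and no reset: what is moved stays moved. The work goes in short steps, Python scripts to look and compute and a tool call to move; the robot and the scene stay as the last step left them, time stands still between calls to the robot, and variables do not carry over. Pictures are saved under pics/ and viewed, at most 10 in all, crops included, and the job is handed in when it is done.

Besides the shell and the picture viewer there is one more tool, called after "Request:" in YAML: its name, and indented under it one key for each argument. step_arm: Moves the arm, as the interface text tells. Shifts and turns lie within -1 to 1; 1 stands for 1 m of shift or 180 degrees of turn. Its arguments: {"type":"object","properties":{"series":{"type":"array"},"grip_force":{"type":"number"}},"required":["series"]}

```bash
mkdir -p pics; cat > h.py <<'E'
import numpy as np, cv2, json
from rig import telemetry, eyes, ticket
def grab(n):
    f=eyes.grab_frame(n); return f
def save(f,p): cv2.imwrite(p,f["color"][:,:,::-1])
E
python3 - <<'E'
from h import *
import pickle
o=telemetry.get_obs(); print({k:np.round(v,3).tolist() for k,v in o.items()})
fs={}
for n in("scene","side"):
    f=grab(n); fs[n]=f; print(n,{k:np.round(v,4).tolist() for k,v in f.items() if k!="color"})
pickle.dump(fs,open("f0.pkl","wb"))
cv2.imwrite("pics/a.png",cv2.resize(fs["scene"]["color"][:,:,::-1],(800,600),interpolation=cv2.INTER_CUBIC))
cv2.imwrite("pics/b.png",cv2.resize(fs["side"]["color"][:,:,::-1],(800,600),interpolation=cv2.INTER_CUBIC))
E
```

```text
{'time_s': 0.0, 'joint_positions': [-1.482, 0.327, -0.194, 1.052, 0.0, 1.437], 'qd': [0.001, 0.0, 0.0, -0.0, -0.001, -0.001], 'joint_efforts': [0.0, -44.34, 26.244, 0.015, -0.0, -0.0], 'tool_pos': [0.121, -0.536, 0.303], 'eef_rot': [-0.001, 0.994, 0.111, 0.0], 'wrist_force': [0.154, 0.525, -0.061], 'moment': [0.019, 0.035, -0.017], 'grip_force': 0.0, 'grip_width': 0.996}
scene {'vertical_fov': 51.8786, 'cx': 256.1827, 'cy': 190.9057, 'k1': -0.1005, 'position': [-0.3155, 0.5011, 1.0551], 'rotation': [-0.494, -0.1908, 0.3035, 0.7921]}
side {'vertical_fov': 49.5568, 'cx': 256.565, 'cy': 195.2971, 'k1': -0.1091, 'position': [0.2688, -0.9114, 0.5856], 'rotation': [0.8382, 0.5376, -0.0478, -0.0779]}
```

View pics/a.png

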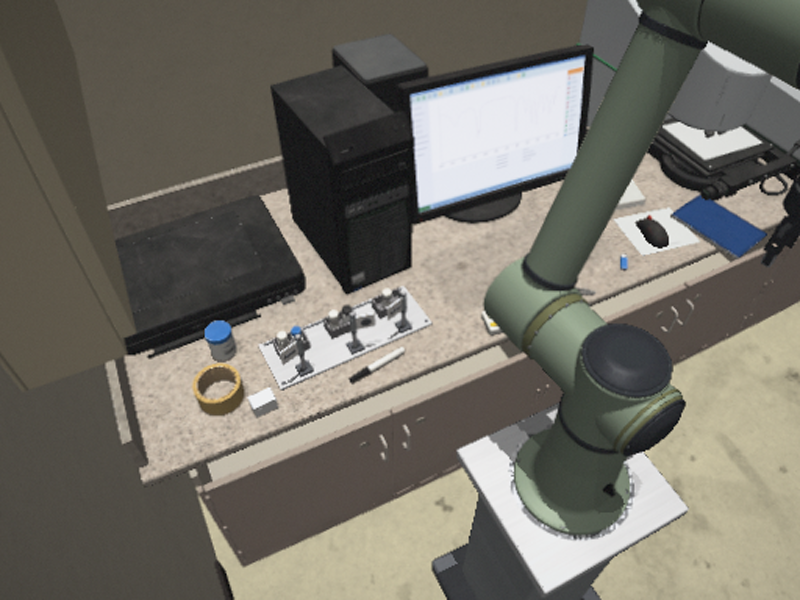

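View pics/b.png

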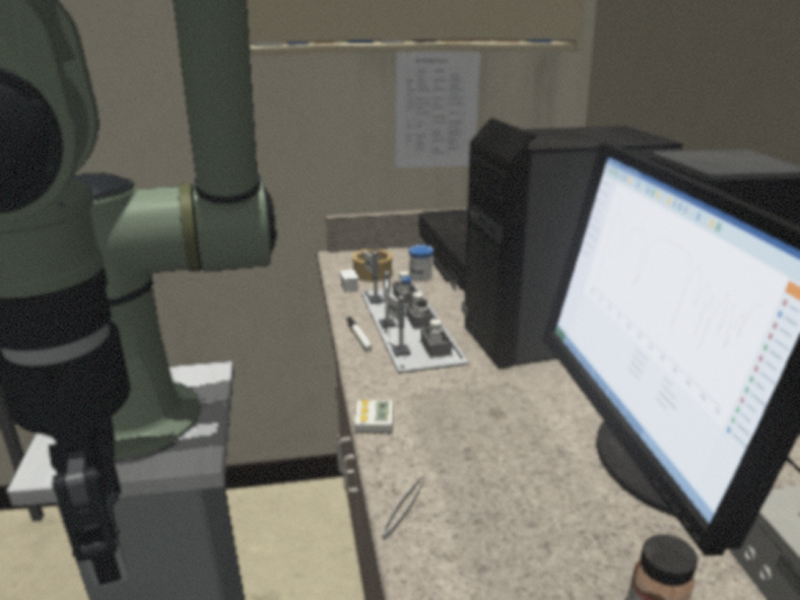

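The scene view shows the white board with three bins. Its corners, at the 800x600 scale, are about (262,346), (415,290), (430,322) and (283,385). The marker lies in front and the box, pot and tape are to the left. I'll locate the board and zoom in.

```bash
cat >> h.py <<'E'
from scipy.spatial.transform import Rotation as R
def Rm(q):
    q=np.array(q,float); return R.from_quat([q[1],q[2],q[3],q[0]]).as_matrix()
def K(f):
    h,w=f["color"].shape[:2]; fl=h/2/np.tan(np.radians(f["vertical_fov"])/2)
    return np.array([[fl,0,f["cx"]],[0,fl,f["cy"]],[0,0,1]])
def campose(f,o=None):
    if "mount" in f:
        M=np.array(f["mount"]); Rt=Rm(o["eef_rot"]); return Rt@M[:3,:3], Rt@M[:3,3]+np.array(o["tool_pos"])
    q=np.array(f["rotation"]); return (q if q.shape==(3,3) else Rm(q)), np.array(f["position"])
D=np.diag([1,-1,-1.])
def rays(f,px,o=None):
    Rc,c=campose(f,o)
    u=cv2.undistortPoints(np.array(px,float).reshape(-1,1,2),K(f),np.array([f["k1"],0,0,0,0.]))[:,0]
    # k1 model is forward (drawn=(1+k1 r^2)*ray), as OpenCV's
    return c,np.c_[u,np.ones(len(u))]@(Rc@D).T
def onplane(f,px,z,o=None):
    c,d=rays(f,px,o); return c+d*((z-c[2])/d[:,2])[:,None]
def proj(f,P,o=None):
    Rc,c=campose(f,o); X=(np.array(P,float)-c)@(Rc@D)
    return cv2.projectPoints(X,np.zeros(3),np.zeros(3),K(f),np.array([f["k1"],0,0,0,0.]))[0][:,0]
E
python3 - <<'E'
from h import *
import pickle
fs=pickle.load(open("f0.pkl","rb")); f=fs["scene"]
c=np.array([[262,346],[415,290],[430,322],[283,385]])*.64
P=onplane(f,c,.008); print(P.round(3), P.mean(0), np.linalg.norm(P-np.roll(P,1,0),axis=1))
print(grab("wrist").keys()); print(np.array(grab("wrist")["mount"]).round(4))
im=f["color"][180:250,160:280,::-1]; cv2.imwrite("pics/c.png",cv2.resize(im,(800,467),interpolation=cv2.INTER_CUBIC))
E
```

```text
[[0.54  0.417 0.008]
 [0.541 0.047 0.008]
 [0.441 0.061 0.008]
 [0.425 0.408 0.008]] [0.4867756  0.23336672 0.008     ] [0.11573176 0.36922373 0.10142712 0.34755508]
dict_keys(['color', 'vertical_fov', 'cx', 'cy', 'k1', 'mount'])
[[-5.000e-04  9.452e-01  3.264e-01  8.280e-02]
 [ 1.000e+00  6.000e-04 -2.000e-04 -4.000e-04]
 [-4.000e-04  3.264e-01 -9.452e-01 -6.980e-02]
 [ 0.000e+00  0.000e+00  0.000e+00  1.000e+00]]
```

View pics/c.png

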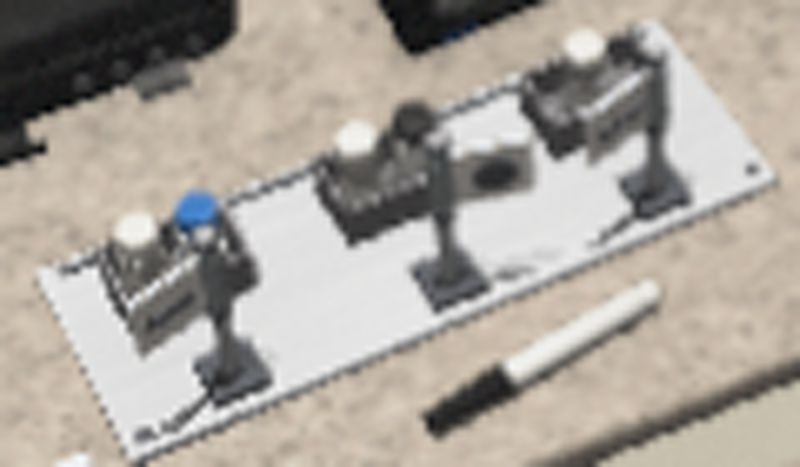

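The left bin holds 2 vials and its tag shows the bar, so it must swing to disc. The middle bin holds 2 vials (white and black caps) and shows the disc. The right bin holds 1 and shows the bar. Next I'll move the wrist camera over the board for a precise look.

Request:
step_arm:
  series: [0.33, -0.115, -0.05, 0, 0, -0.38, -1, 0.33, -0.115, -0.05, 0, 0, -0.38, -1, 0.33, -0.115, -0.05, 0, 0, -0.38, -1, 0.33, -0.115, -0.05, 0, 0, -0.38, -1, 0.33, -0.115, -0.05, 0, 0, -0.38, -1, 0.33, -0.115, -0.05, 0, 0, -0.38, -1, 0.33, -0.115, -0.05, 0, 0, -0.38, -1, 0.33, -0.115, -0.05, 0, 0, -0.38, -1]
  grip_force: 20

```text
time_s: 1.0
tool_pos: [0.4222, -0.3482, 0.3546]
eef_rot: [0.001, 0.755, 0.656, 0.001]
wrist_force: [0.8, -0.7, -0.3]
grip_width: 0.004
grip_force: 0.0
```

```bash
cat >> h.py <<'E'
def go(p,psi):
    "numbers for a move to world p with tool down and tool x at yaw psi (deg)"
    o=telemetry.get_obs(); R0=Rm(o["eef_rot"]); a=np.radians(psi)
    Rt=np.array([[np.cos(a),np.sin(a),0],[np.sin(a),-np.cos(a),0],[0,0,-1]])
    print("at",np.round(o["tool_pos"],4),"t",o["time_s"],"yaw",np.degrees(np.arctan2(R0[1,0],R0[0,0])).round(1),"F",np.round(o["wrist_force"],1))
    print("shift",(R0.T@(np.array(p)-o["tool_pos"])).round(4),"turn",(R.from_matrix(R0.T@Rt).as_rotvec()/np.pi).round(4))
E
python3 -c "
from h import *
go([.42,.23,.35],180)"
```

```text
at [ 0.4222 -0.3482  0.3546] t 1.0 yaw 81.9 F [ 0.8 -0.7 -0.3]
shift [ 0.5722 -0.0834  0.0047] turn [ 0.0007  0.0006 -0.5449]
```

Request:
step_arm:
  series: [0.385, -0.055, 0, 0, 0, -0.37, -1, 0.385, -0.055, 0, 0, 0, -0.37, -1, 0.385, -0.055, 0, 0, 0, -0.37, -1, 0.385, -0.055, 0, 0, 0, -0.37, -1, 0.385, -0.055, 0, 0, 0, -0.37, -1, 0.385, -0.055, 0, 0, 0, -0.37, -1, 0.385, -0.055, 0, 0, 0, -0.37, -1, 0.385, -0.055, 0, 0, 0, -0.37, -1]

```text
time_s: 1.8
tool_pos: [0.4221, 0.04, 0.354]
eef_rot: [0.0, 0.274, 0.962, 0.0]
wrist_force: [1.1, -1.2, 0.3]
grip_width: -0.005
grip_force: 0.0
```

```bash
python3 -c "
from h import *
go([.42,.23,.35],180)"
```

```text
at [0.4221 0.04   0.354 ] t 1.8 yaw 148.1 F [ 1.1 -1.2  0.3]
shift [0.1021 0.1603 0.0041] turn [ 1.00e-04  1.00e-04 -1.77e-01]
```

Request:
step_arm:
  series: [0.102, 0.16, 0.004, 0, 0, -0.177, -1, 0.102, 0.16, 0.004, 0, 0, -0.177, -1, 0.102, 0.16, 0.004, 0, 0, -0.177, -1, 0.102, 0.16, 0.004, 0, 0, -0.177, -1, 0.102, 0.16, 0.004, 0, 0, -0.177, -1, 0.102, 0.16, 0.004, 0, 0, -0.177, -1]

```text
time_s: 2.4
tool_pos: [0.4213, 0.2279, 0.3495]
eef_rot: [-0.0, 0.002, 1.0, -0.0]
wrist_force: [-0.5, -0.5, -0.1]
grip_width: 0.002
grip_force: 0.0
```

```bash
python3 - <<'E'
from h import *
import pickle
go([.42,.23,.35],180)
o=telemetry.get_obs(); f=grab("wrist"); pickle.dump((o,f),open("w0.pkl","wb"))
print(f["vertical_fov"])
cv2.imwrite("pics/d.png",cv2.resize(f["color"][:,:,::-1],(800,600),interpolation=cv2.INTER_CUBIC))
E
```

```text
at [0.4213 0.2279 0.3495] t 2.4 yaw 179.7 F [-0.5 -0.5 -0.1]
shift [ 0.0014  0.0021 -0.0005] turn [-0.0003 -0.0002 -0.0015]
63.62105047688854
```

View pics/d.png

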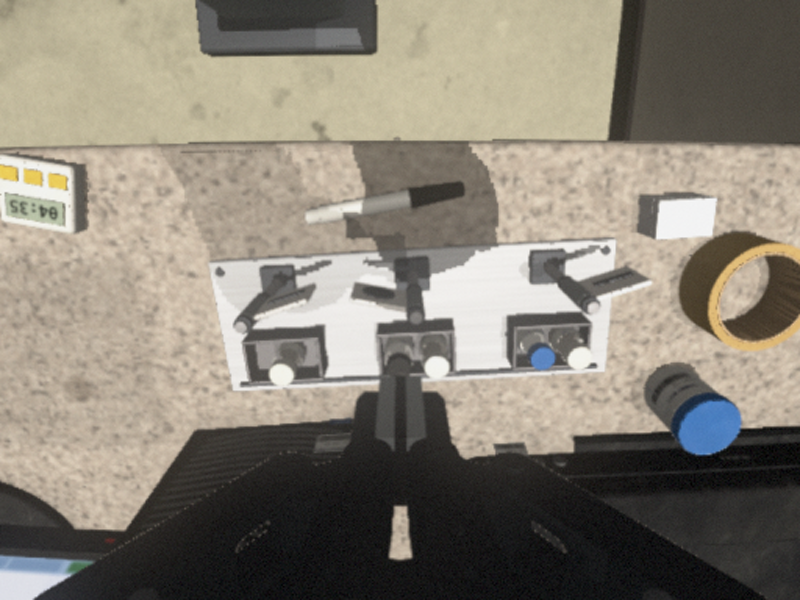

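Wrist view: post tops are at about (241,326), (416,316) and (594,308), and their feet at (277,278), (411,270) and (547,265). The vial counts are confirmed as 2, 2 and 1. I'll zoom in on the tags.

```bash
python3 - <<'E'
from h import *
import pickle
o,f=pickle.load(open("w0.pkl","rb"))
s=.64
tops=onplane(f,np.array([[241,326],[416,316],[594,308]])*s,.12,o)
feet=onplane(f,np.array([[277,278],[411,270],[547,265]])*s,.012,o)
print(tops.round(4));print(feet.round(4))
b=onplane(f,np.array([[210,262],[614,239],[606,371],[235,389]])*s,.008,o);print(b.round(4))
im=f["color"][145:255,130:430,::-1]; cv2.imwrite("pics/e.png",cv2.resize(im,(800,293),interpolation=cv2.INTER_CUBIC))
E
```

```text
[[0.4555 0.1212 0.12  ]
 [0.4489 0.2382 0.12  ]
 [0.4438 0.356  0.12  ]]
[[0.4531 0.1194 0.012 ]
 [0.4465 0.2371 0.012 ]
 [0.4425 0.3556 0.012 ]]
[[0.4393 0.0601 0.008 ]
 [0.4204 0.4135 0.008 ]
 [0.5478 0.4234 0.008 ]
 [0.5653 0.0676 0.008 ]]
```

View pics/e.png

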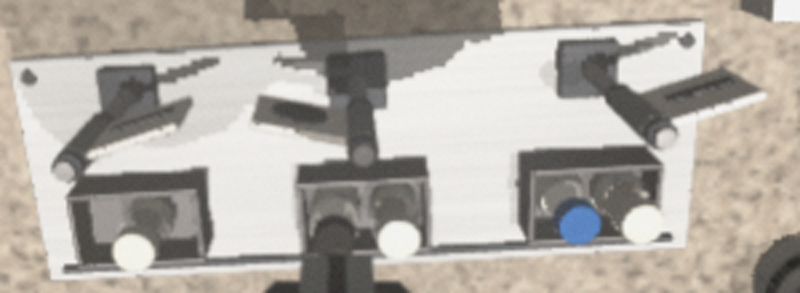

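```bash
python3 - <<'E'
from h import *
import pickle
o,f=pickle.load(open("w0.pkl","rb"))
posts=np.array([[.4545,.1203],[.4478,.2377],[.4432,.3558]])
t=np.array([[187,127],[255,122],[765,94]])*.375+[130,145]
b=np.array([[190,98],[262,97],[728,70]])*.375+[130,145]
yaw=.048
Rb=np.array([[np.cos(yaw),-np.sin(yaw)],[np.sin(yaw),np.cos(yaw)]])
for px,z in((t,.108),(b,.068)):
    P=onplane(f,px,z,o)[:,:2]; v=(P-posts)@Rb
    print(v.round(4),np.linalg.norm(v,axis=1).round(4),"theta",np.arctan2(-v[:,1],-v[:,0]).round(2))
E
```

```text
[[-0.0101  0.0484]
 [-0.0097 -0.0419]
 [-0.0118  0.0432]] [0.0494 0.043  0.0447] theta [-1.37  1.34 -1.3 ]
[[-0.0104  0.0429]
 [-0.0081 -0.0427]
 [-0.0109  0.0463]] [0.0441 0.0434 0.0476] theta [-1.33  1.38 -1.34]
```

```bash
cat >> h.py <<'E'
yaw=.048
Rb=np.array([[np.cos(yaw),-np.sin(yaw)],[np.sin(yaw),np.cos(yaw)]])
posts=np.array([[.4545,.1203],[.4478,.2377],[.4432,.3558]])
def finger(i,th,d,r=.034):
    u=np.array([-np.cos(th),-np.sin(th)]); n=np.array([-np.sin(th),np.cos(th)])
    return posts[i]+Rb@(r*u+d*n)
E
python3 - <<'E'
from h import *
s=finger(2,-1.4,.022); print(s)
go([*s,.18],180)
for th,d in [(-1.4,.015),(-1.2,.015),(-1.,.016),(-.8,.017),(-.6,.0175),(-.4,.0175),(-.2,.0175),(0,.0175),(.2,.0175),(.4,.0175),(.6,.0175),(.8,.017),(1.,.016),(1.2,.015),(1.3,.014),(1.4,.014)]:
    w=finger(2,th,d)-s; print(th,(w*[-1,1]).round(3))
E
```

```text
[0.45729564 0.39376463]
at [0.4215 0.2271 0.3496] t 2.45 yaw 179.6 F [-0.  -0.8  0.1]
shift [-0.0348  0.167   0.1695] turn [-0.0002 -0.0002 -0.0021]
-1.4 [ 0.007 -0.002]
-1.2 [ 0.014 -0.001]
-1.0 [ 0.021 -0.001]
-0.8 [ 0.027 -0.002]
-0.6 [ 0.034 -0.005]
-0.4 [ 0.04 -0.01]
-0.2 [ 0.045 -0.016]
0 [ 0.049 -0.022]
0.2 [ 0.051 -0.029]
0.4 [ 0.052 -0.037]
0.6 [ 0.052 -0.045]
0.8 [ 0.049 -0.052]
1.0 [ 0.045 -0.059]
1.2 [ 0.039 -0.065]
1.3 [ 0.035 -0.068]
1.4 [ 0.032 -0.07 ]
```

Request:
step_arm:
  series: [-0.035, 0.167, 0, 0, 0, 0, -1, -0.035, 0.167, 0, 0, 0, 0, -1, -0.035, 0.167, 0, 0, 0, 0, -1, -0.035, 0.167, 0, 0, 0, 0, -1, -0.035, 0.167, 0.05, 0, 0, 0, -1, -0.035, 0.167, 0.1, 0, 0, 0, -1, -0.035, 0.167, 0.14, 0, 0, 0, -1, -0.035, 0.167, 0.16, 0, 0, 0, -1]

```text
time_s: 3.25
tool_pos: [0.4569, 0.3909, 0.1859]
eef_rot: [-0.002, 0.005, 1.0, -0.002]
wrist_force: [-0.2, 0.6, 0.5]
grip_width: 0.001
grip_force: 0.0
```

```bash
python3 - <<'E'
from h import *
s=finger(2,-1.4,.022)
go([*s,.153],180)
f=grab("wrist")
cv2.imwrite("pics/g.png",f["color"][:,:,::-1])
E
```

```text
at [0.4569 0.3909 0.1859] t 3.25 yaw 179.4 F [-0.2  0.6  0.5]
shift [-0.0005  0.003   0.0329] turn [-0.0012 -0.0016 -0.0032]
```

View pics/g.png

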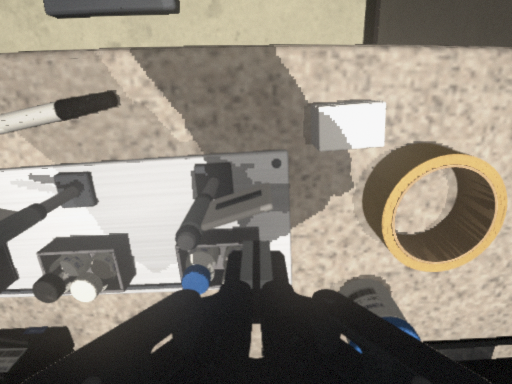

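The fingertips (about (262,240)) are behind the left tag on its bin side, with clearance. Descending.

Request:
step_arm:
  series: [0, 0.003, 0.02, 0, 0, 0, -1, 0, 0.003, 0.033, 0, 0, 0, -1, 0, 0.003, 0.033, 0, 0, 0, -1]

```text
time_s: 3.6
tool_pos: [0.4577, 0.3955, 0.1557]
eef_rot: [-0.001, 0.004, 1.0, -0.001]
wrist_force: [-0.2, 0.5, -0.8]
grip_width: 0.001
grip_force: 0.0
```

Request:
step_arm:
  series: [0.007, -0.002, 0, 0, 0, 0, -1, 0.014, -0.001, 0, 0, 0, 0, -1, 0.021, -0.001, 0, 0, 0, 0, -1, 0.027, -0.002, 0, 0, 0, 0, -1, 0.034, -0.005, 0, 0, 0, 0, -1, 0.04, -0.01, 0, 0, 0, 0, -1, 0.045, -0.016, 0, 0, 0, 0, -1, 0.049, -0.022, 0, 0, 0, 0, -1]

```text
time_s: 4.4
tool_pos: [0.4081, 0.3748, 0.1569]
eef_rot: [-0.0, 0.003, 1.0, -0.0]
wrist_force: [0.1, 0.2, 0.4]
grip_width: -0.002
grip_force: 0.2
```

```bash
python3 - <<'E'
from h import *
p=finger(2,0,.0175); go([*p,.153],180)
for th,d in [(.2,.0175),(.4,.0175),(.6,.0175),(.8,.017),(1.,.016),(1.2,.015),(1.3,.015),(1.4,.015)]:
    print(((finger(2,th,d)-telemetry.get_obs()["tool_pos"][:2])*[-1,1]).round(4))
f=grab("wrist")
cv2.imwrite("pics/h.png",f["color"][:,:,::-1])
E
```

```text
at [0.4081 0.3748 0.1569] t 4.4 yaw 179.6 F [0.1 0.2 0.4]
shift [-0.0003 -0.0032  0.0039] turn [-0.     -0.0001 -0.002 ]
[ 0.0022 -0.0104]
[ 0.0031 -0.018 ]
[ 0.0026 -0.0256]
[ 0.0002 -0.0333]
[-0.0043 -0.0405]
[-0.0101 -0.0465]
[-0.0129 -0.0489]
[-0.016  -0.0509]
```

View pics/h.png

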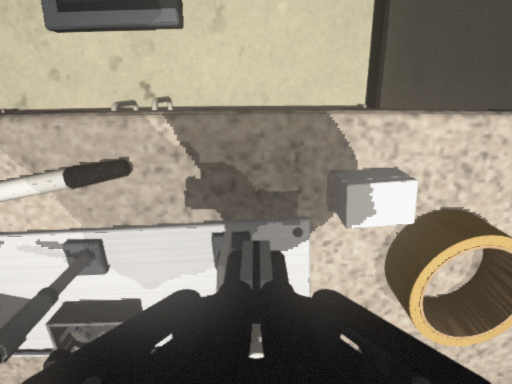

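The tag now points at the robot, with its edge at (235,245) just left of the fingers. I'll continue the arc.

Request:
step_arm:
  series: [0.002, -0.01, 0.003, 0, 0, 0, -1, 0.003, -0.018, 0.003, 0, 0, 0, -1, 0.003, -0.026, 0.003, 0, 0, 0, -1, 0, -0.033, 0.003, 0, 0, 0, -1, -0.004, -0.04, 0.003, 0, 0, 0, -1, -0.01, -0.046, 0.003, 0, 0, 0, -1, -0.013, -0.049, 0.003, 0, 0, 0, -1, -0.013, -0.049, 0.003, 0, 0, 0, -1]

```text
time_s: 5.25
tool_pos: [0.4223, 0.3258, 0.1539]
eef_rot: [0.0, 0.004, 1.0, -0.0]
wrist_force: [-1.0, 0.8, 0.1]
grip_width: 0.003
grip_force: 0.0
```

Request:
step_arm:
  series: [-0.001, 0, 0, 0, 0, 0, -1, -0.002, -0.001, 0, 0, 0, 0, -1, -0.003, -0.002, 0, 0, 0, 0, -1, -0.003, -0.002, 0, 0, 0, 0, -1]

```text
time_s: 5.65
tool_pos: [0.4244, 0.3243, 0.1539]
eef_rot: [0.0, 0.003, 1.0, -0.0]
wrist_force: [-0.9, 0.0, -0.3]
grip_width: -0.001
grip_force: 0.0
```

Request:
step_arm:
  series: [-0.001, 0, 0, 0, 0, 0, -1, -0.002, 0, 0, 0, 0, 0, -1, -0.002, 0, 0, 0, 0, 0, -1]

```text
time_s: 5.95
tool_pos: [0.4265, 0.3242, 0.1539]
eef_rot: [0.0, 0.003, 1.0, -0.0]
wrist_force: [-0.1, 0.7, -1.2]
grip_width: 0.0
grip_force: 0.0
```

Request:
step_arm:
  series: [-0.001, 0, 0, 0, 0, 0, -1, -0.002, 0, 0, 0, 0, 0, -1, -0.002, 0, 0, 0, 0, 0, -1]

```text
time_s: 6.25
tool_pos: [0.4282, 0.3242, 0.1538]
eef_rot: [-0.0, 0.003, 1.0, -0.0]
wrist_force: [-2.5, 0.1, 0.5]
grip_width: 0.004
grip_force: 0.9
```

Request:
step_arm:
  series: [-0.001, 0, 0, 0, 0, 0, -1, -0.002, 0, 0, 0, 0, 0, -1, -0.002, 0, 0, 0, 0, 0, -1]

```text
time_s: 6.55
tool_pos: [0.4286, 0.3241, 0.1537]
eef_rot: [-0.002, 0.003, 1.0, 0.0]
wrist_force: [-6.6, -0.5, 4.3]
grip_width: -0.001
grip_force: 3.5
```

Contact with the left tag's stop is felt (6.6 N). I'll back off and give the middle tag a light check-press at the same relative spot.

Request:
step_arm:
  series: [0.01, 0, 0, 0, 0, 0, -1, 0.023, 0, 0, 0, 0, 0, -1, 0.023, -0.04, 0, 0, 0, 0, -1, 0.023, -0.08, 0, 0, 0, 0, -1, 0.023, -0.118, 0, 0, 0, 0, -1, 0.023, -0.118, 0, 0, 0, 0, -1]

```text
time_s: 7.15
tool_pos: [0.4054, 0.2032, 0.1538]
eef_rot: [-0.0, 0.006, 1.0, -0.001]
wrist_force: [-0.7, 0.0, 0.8]
grip_width: -0.0
grip_force: 0.0
```

```bash
python3 - <<'E'
from h import *
go([.4311,.206,.153],180)
f=grab("wrist")
cv2.imwrite("pics/i.png",f["color"][:,:,::-1])
E
```

```text
at [0.4054 0.2032 0.1538] t 7.15 yaw 179.4 F [-0.7  0.   0.8]
shift [-0.0256  0.003   0.0008] turn [-0.0006 -0.0002 -0.0035]
```

View pics/i.png

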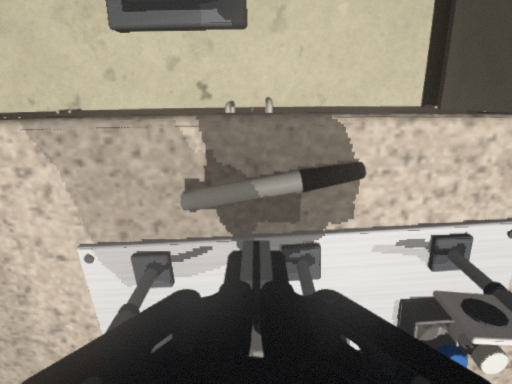

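The left tag now shows its disc, at (485,312). Next is a gentle press on the middle tag.

Request:
step_arm:
  series: [-0.01, 0.003, 0, 0, 0, 0, -1, -0.019, 0.003, 0, 0, 0, 0, -1, -0.022, 0.003, 0, 0, 0, 0, -1, -0.024, 0.003, 0, 0, 0, 0, -1, -0.025, 0.003, 0, 0, 0, 0, -1, -0.025, 0.003, 0, 0, 0, 0, -1]

```text
time_s: 7.8
tool_pos: [0.4315, 0.2094, 0.1537]
eef_rot: [-0.0, 0.003, 1.0, -0.0]
wrist_force: [-0.8, -0.2, -0.1]
grip_width: -0.005
grip_force: 0.0
```

Request:
step_arm:
  series: [-0.001, 0, 0, 0, 0, 0, -1, -0.002, 0, 0, 0, 0, 0, -1, -0.002, 0, 0, 0, 0, 0, -1]

```text
time_s: 8.1
tool_pos: [0.4336, 0.2091, 0.1538]
eef_rot: [-0.0, 0.003, 1.0, -0.0]
wrist_force: [-0.3, -0.4, 0.4]
grip_width: 0.001
grip_force: 0.1
```

Request:
step_arm:
  series: [-0.001, 0, 0, 0, 0, 0, -1, -0.001, 0, 0, 0, 0, 0, -1]

```text
time_s: 8.3
tool_pos: [0.4347, 0.2091, 0.1539]
eef_rot: [-0.0, 0.003, 1.0, -0.0]
wrist_force: [-0.3, 0.3, -0.4]
grip_width: -0.0
grip_force: 0.1
```

Request:
step_arm:
  series: [-0.001, 0, 0, 0, 0, 0, -1, -0.001, 0, 0, 0, 0, 0, -1]

```text
time_s: 8.5
tool_pos: [0.435, 0.2091, 0.1537]
eef_rot: [-0.001, 0.003, 1.0, -0.0]
wrist_force: [-3.1, -0.1, 2.5]
grip_width: -0.002
grip_force: 1.7
```

Middle tag is at its stop. Now a light check-press on the right tag's bar side.

Request:
step_arm:
  series: [0.012, 0, 0, 0, 0, 0, -1, 0.025, 0, 0, 0, 0, 0, -1, 0.025, -0.03, 0, 0, 0, 0, -1, 0.025, -0.059, 0, 0, 0, 0, -1, 0.012, -0.059, 0, 0, 0, 0, -1, 0.003, -0.059, 0, 0, 0, 0, -1, 0.001, -0.059, 0, 0, 0, 0, -1, 0.001, -0.059, 0, 0, 0, 0, -1]

```text
time_s: 9.3
tool_pos: [0.4348, 0.1509, 0.1539]
eef_rot: [0.0, 0.003, 1.0, 0.0]
wrist_force: [-0.1, -0.2, 0.5]
grip_width: 0.004
grip_force: 0.0
```

Request:
step_arm:
  series: [-0.001, 0, 0, 0, 0, 0, -1, -0.002, 0, 0, 0, 0, 0, -1, -0.002, 0, 0, 0, 0, 0, -1]

```text
time_s: 9.6
tool_pos: [0.4361, 0.1505, 0.1538]
eef_rot: [-0.0, 0.003, 1.0, 0.0]
wrist_force: [0.1, -0.1, -0.5]
grip_width: -0.0
grip_force: 0.0
```

Request:
step_arm:
  series: [-0.001, 0, 0, 0, 0, 0, -1, -0.001, 0, 0, 0, 0, 0, -1]

```text
time_s: 9.8
tool_pos: [0.4368, 0.1503, 0.1537]
eef_rot: [-0.001, 0.003, 1.0, 0.0]
wrist_force: [-1.8, 1.0, 0.1]
grip_width: 0.001
grip_force: 0.7
```

Request:
step_arm:
  series: [-0.001, 0, 0, 0, 0, 0, -1, -0.001, 0, 0, 0, 0, 0, -1]

```text
time_s: 10.0
tool_pos: [0.4372, 0.1503, 0.1536]
eef_rot: [-0.001, 0.003, 1.0, 0.0]
wrist_force: [-5.9, 1.7, 3.9]
grip_width: -0.002
grip_force: 2.3
```

At its stop. I'll retreat, lift and verify.

Request:
step_arm:
  series: [0.012, 0, 0, 0, 0, 0, -1, 0.03, 0, 0, 0, 0, 0, -1, 0.03, 0.03, -0.05, 0, 0, 0, -1, 0.03, 0.06, -0.1, 0, 0, 0, -1, 0.02, 0.08, -0.15, 0, 0, 0, -1, 0.015, 0.08, -0.195, 0, 0, 0, -1, 0.015, 0.08, -0.195, 0, 0, 0, -1, 0.015, 0.08, -0.195, 0, 0, 0, -1]

```text
time_s: 10.8
tool_pos: [0.4254, 0.231, 0.3519]
eef_rot: [0.004, 0.003, 1.0, 0.001]
wrist_force: [0.6, -0.5, -0.1]
grip_width: -0.002
grip_force: 0.0
```

```bash
python3 - <<'E'
from h import *
go([.42,.23,.35],180)
f=grab("wrist"); im=f["color"][110:270,90:490,::-1]
cv2.imwrite("pics/j.png",cv2.resize(im,(800,320),interpolation=cv2.INTER_CUBIC))
E
```

```text
at [0.4254 0.231  0.3519] t 10.8 yaw 179.7 F [ 0.6 -0.5 -0.1]
shift [ 0.0054 -0.0011  0.0019] turn [ 0.0006  0.0023 -0.0019]
```

View pics/j.png

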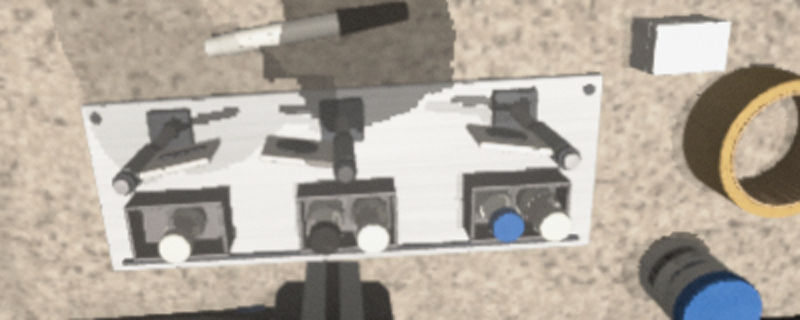

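The left (510,135) and middle (295,148) tags show discs and the right (185,153) shows its bar. All three are at their stops, the vials and other things are where they stood, and the arm is clear.

```bash
python3 -c "
from rig import ticket
print(ticket.job_done())"
```

```text
the job is handed in; nothing more can be done
None
```

The job is handed in: the left and middle bins (two vials each) show discs, the right bin (one vial) shows its bar, all three tags were pressed to their stops, and the final picture shows nothing else moved.

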